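# Square up a frame corner with an assembly square and hold it there

## Robot

A 6-joint arm with a two-finger parallel gripper is mounted at the origin on a cart in front of the work surface, level with it; the furniture and walls round the work are solid. World frame = base frame: x ahead of the robot, y to its left, z up, the work surface at z = 0. Lengths are in m, angles in rad, forces in N, time in s.
With the tool pointing down it reaches from about 0.35 to 0.95 m from the base axis. Payload 17.4 kg.
Tool frame: the origin (TCP) lies between the finger pads; the fingertips stand 19 mm ahead of it and the grasp point (between the pads) is the TCP; z points along the fingers, y is the line along which they close (so a half turn about z gives the same grasp; the last joint's range is limited). The gripper opens to 93 mm and grips with 3 to 60 N. Pads are 15 mm wide; open, the fingers measure 128 mm over their backs; the gripper's body (75 mm by 188 mm) begins 65 mm behind the grasp point.
Start: joints at [1.163, 0.116, 1.442, -0, 1.584, -0.038], TCP at [0.244, 0.629, 0.238] pointing down, gripper open.
Joint ranges: [-2.83, 2.83], [-0.83, 2.19], [0.07, 2.5], [-1.14, 4.28], [0.01, 3], [-2.97, 2.97]. Speed limits (rad/s): [1.89, 1.89, 2.22, 3.14, 3.14, 3.14].

## Interface

Orientations are given as a unit quaternion [x, y, z, w].
In Python, from plant import * gives the robot as it stands. Calls block until the motion is done:
- move_to(position, orientation): joint-space move of the TCP to a pose.
- servo_line(position, frame=None, speed=0.15): straight line of the TCP; frame=None keeps the orientation; speed is the mean speed in m/s.
- set_joints(angles): joint-space move.
- gripper_to(opening, effort=None): opening from 0.0 (shut) to 1.0 (fully open); effort is the grip in N (None keeps the last); returns when the fingers have stopped.
- wait(seconds).
- inverse_kinematics(position, orientation): joint angles nearest the present ones, or None.
- read_state(): the state.
- read_camera(name): name is "side" or "top"; returns a dict with "color" (400x640x3 uint8, red, green, blue), "depth" (400x640 float32, m along the optical axis (not along the pixel's ray), 0 where there is no reading), "fx", "fy", "cx", "cy" (pixels), "k1" (the pictures are not rectified: a ray, as slopes to the right and down, at radius r is drawn at 1 + k1 r^2 times it, then the intrinsics apply), "eye" and "attitude" of the camera in the world. Camera axes: x right, y down, z forward; pixel columns grow to the right and rows downward; lengths in m; the calibration is good to about 2 mm. A picture is of the moment at which its call begins.
A pose or a line that the arm cannot do raises Unreachable and nothing moves.
- sign_off(): hands the job in; it is judged then, once.
Trained networks look in a picture, given as the dict that the camera call returned (one of the last four; its "shot" number tells which), for a name from the list of things; names that differ only in an ending like _2 or _b are one class to them, and where a whole thing is asked for, a point or a joint stands for the part that bears it (a point fixed in the world has none). Each returns a list of dicts, best first, with "conf" (0 to 1); they miss things now and then, are a little off and sometimes report something else, mostly with a low value. They report only what shows in the picture. A call takes as long as a camera call.
- look_for(picture, query): "extent" ([left, top, right, bottom] as shares, 0 to 1, of the picture: columns of its width, rows of its height, round what is visible of it).
The state is a dict: "t": time; "qpos": joint angles; "joint_velocities": joint speeds; "effort": joint torques, N m; "ee_pos": TCP position; "eef_rot": TCP orientation; "wrist_force": force on the tool from outside, world axes, zero at the start; "torque": the same for the moment, N m; "opening": opening from 0.0 (shut) to 1.0 (fully open); "grip_force": force on a finger pad.
Only numpy, scipy, OpenCV 4.12 (cv2) and the standard library are available. Lean on these libraries where they do the work, as an engineer would, in place of code of your own. Each camera call takes 0.05 s, during which the arm holds its last target. There are 200 camera calls.

## Task

The frame corner on the grey board still has only one screw in its stud, so the stud leans inwards. Take the metal square by its brace, lay it flat on the board inside the corner with its heel towards the joint, bring one leg up against the fixed rail first and then press it along into the stud until the stud has swung out square, and no further, and both legs bear fully on the timber. Finish still gripping the square and pressing it firmly into the corner, so that a mate can drive the second screw; move the stud only with the square and leave the tools on the bench alone.

Things in the scene. Friction and masses are not known exactly. Their poses are not given: they have to be found in the camera images.
- square: Loose aluminium square, 0.4 kg (+-20 %), flat on the bench right of the board: two legs at 90 deg, 150 mm long, 22 wide, 22 high, and a diagonal brace, 14 mm thick, 22 high, to grip (69 mm free between brace and inner corner). Origin: underside, middle of the brace. z up. From the heel (outer corner, at (+76,+76) mm) the legs run along -x and -y; a gripper closes on the brace along (1,1).
- heel (a point): The square's outer corner point, where its outer faces x = +76 mm (goes against the rail) and y = +76 mm (goes against the stud) meet, level with its underside; the last 10 mm there are notched away. Axes as square; in place they are parallel to corner's and the heel lies on it.
- board: Grey laminate assembly board, 290 x 285 x 12 mm, screwed to the bench; it carries the frame corner. Origin: at bench height below corner; it reaches from x = -235 to +55 mm and from y = -225 to +60 mm.
- corner (a point): On the board's top (12 mm above the bench), the point where the inner faces of rail and stud meet when the stud is square. x points to the rail, y to the stud, z up; the square belongs in the quadrant x < 0, y < 0.
- rail: Timber rail screwed to the board, 45 mm wide, 28 mm high, 255 mm long, with a flat steel corner plate on top (3 mm thick) that reaches over the stud. Origin at corner; its inner face is the plane x = 0 and runs from y = +45 to -210 mm. Friction of the square on timber and board: 0.6, up to a fifth more or less.
- stud: Timber stud, 45 mm wide, 28 high, 218 long, held by a single tight screw 24 mm from the rail's face. Origin: on the board under that screw, at (-24, +22.5) mm from corner. Its length runs along its -x, from +22 to -196 mm; its inner face is its plane y = -22.5 mm.
- stud_pivot (a joint): Stud's angle about its screw (rad). 0: inner face square to the rail; positive: free end leans inwards, to the square. Starts at 0.06 to 0.12, can be pushed past square (to -0.15), stays where left. Screw friction 0.45 N m: pushing near the end of the square's leg takes about 4 N; once the leg lies flush along the stud the push bears on the screw itself and feels solid.
- screwdriver: Screwdriver, 177 x 26 x 24 mm, red and black handle, lying to the left of the board. Bystander.
- caliper: Digital caliper, 217 x 74 x 19 mm, lying at the right. Bystander.
- tape_measure: Tape measure, 49 x 54 x 29 mm, black, behind the caliper. Bystander.

How it is judged:
By the outcome, as a careful person would: the job done as asked, in the order asked, and still so for the second after the job is handed in, while the arm keeps its last pose, push and grip.
It also fails if it takes over 58 s, if anything falls off the work surface, if the arm or the gripper's body presses on something with over 40 N, if the wrist force passes 120 N, or if a joint passes its speed limit or range.

## Working session

There is one attempt and no reset: what is moved stays moved. The work goes in short steps, each a Python script; the robot and the scene stay as the last script left them, time stands still between calls to the robot, and variables do not carry over. Pictures are saved under pics/ and viewed, at most 10 in all, crops included, and the job is handed in when it is done.

```bash
ls; mkdir -p pics
python3 - <<'E'
from plant import *
import cv2,numpy as np
for n in("top","side"):
    p=read_camera(n); np.savez(f"{n}0.npz",**{k:v for k,v in p.items() if v is not None})
    cv2.imwrite(f"pics/{n}0.png",p["color"][:,:,::-1])
    print(n,{k:v for k,v in p.items() if k not in("color","depth")})
    for q in("square","board","rail","stud","screwdriver","caliper","tape_measure"):
        print(q,[(round(d["conf"],2),np.round(np.array(d["extent"])*[640,400,640,400]).tolist()) for d in look_for(p,q)[:2]])
s=read_state();print(s)
E
```

```text
pics
top {'fx': 482.4450758225978, 'fy': 482.4450758225978, 'cx': 313.21816165639166, 'cy': 199.4799140962653, 'k1': -0.1004384438749282, 'eye': array([ 0.29172501, -0.01651902,  1.55974898]), 'attitude': array([ 0.7106455 , -0.69717991,  0.06599293, -0.06758765]), 'shot': 1}
square [(0.86, [342.0, 199.0, 402.0, 238.0])]
board [(0.78, [220.0, 189.0, 321.0, 287.0])]
rail [(0.93, [233.0, 189.0, 316.0, 222.0])]
stud [(0.68, [226.0, 207.0, 247.0, 271.0])]
screwdriver [(0.52, [169.0, 170.0, 180.0, 221.0])]
caliper [(0.74, [441.0, 183.0, 469.0, 249.0])]
tape_measure [(0.78, [412.0, 179.0, 429.0, 195.0])]
side {'fx': 363.068151785451, 'fy': 363.068151785451, 'cx': 317.82736792811244, 'cy': 197.70100639034519, 'k1': -0.0036587590687094723, 'eye': array([ 0.56908513, -0.98233476,  0.4928238 ]), 'attitude': array([ 8.40153889e-01,  5.21046586e-04, -4.51598858e-03, -5.42329031e-01]), 'shot': 2}
square [(0.73, [283.0, 224.0, 331.0, 276.0]), (0.39, [251.0, 307.0, 366.0, 349.0])]
board [(0.6, [237.0, 172.0, 338.0, 217.0])]
rail [(0.6, [314.0, 173.0, 332.0, 212.0])]
stud [(0.58, [260.0, 170.0, 321.
[... 211 characters left out ...]
qpos': array([ 1.16322361e+00,  1.15973171e-01,  1.44157775e+00, -1.70959969e-05,
        1.58400031e+00, -3.78118761e-02]), 'joint_velocities': array([ 4.91488551e-04, -5.53729670e-04,  4.45135012e-04, -1.93248436e-05,
       -4.31630263e-04, -5.82562825e-04]), 'effort': array([-5.66203453e-04, -7.20990229e+01, -6.22724605e+01,  7.79272243e-02,
        1.83399743e-02, -4.14701140e-05]), 'ee_pos': array([0.24396441, 0.62938114, 0.23767806]), 'eef_rot': array([1.83829104e-01, 9.82958219e-01, 1.83101761e-05, 1.29099613e-05]), 'wrist_force': array([ 0.64153679, -0.97570404, -0.20465473]), 'torque': array([-0.02958856, -0.01024174, -0.00772443]), 'grip_force': 0.0, 'opening': 0.9993662345983008}
```

Run:
```python
import cv2
a=cv2.imread("pics/top0.png")[160:300,160:480]; cv2.imwrite("pics/t0c.png",cv2.resize(a,None,fx=2.5,fy=2.5,interpolation=cv2.INTER_CUBIC)) 
a=cv2.imread("pics/side0.png")[155:285,220:390]; cv2.imwrite("pics/s0c.png",cv2.resize(a,None,fx=4.5,fy=4.5,interpolation=cv2.INTER_CUBIC))
```

```text
(no output)
```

View pics/t0c.png

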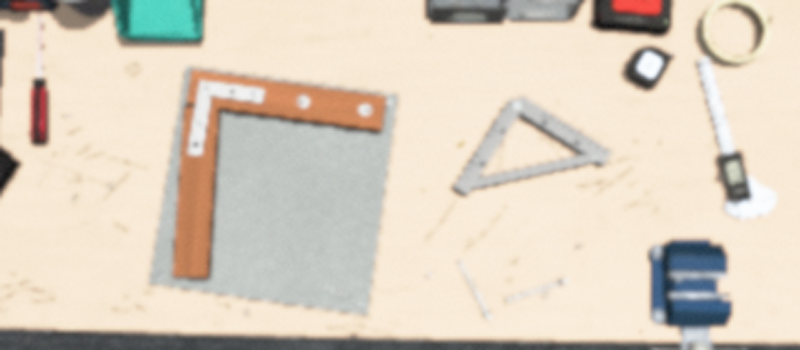

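View pics/s0c.png

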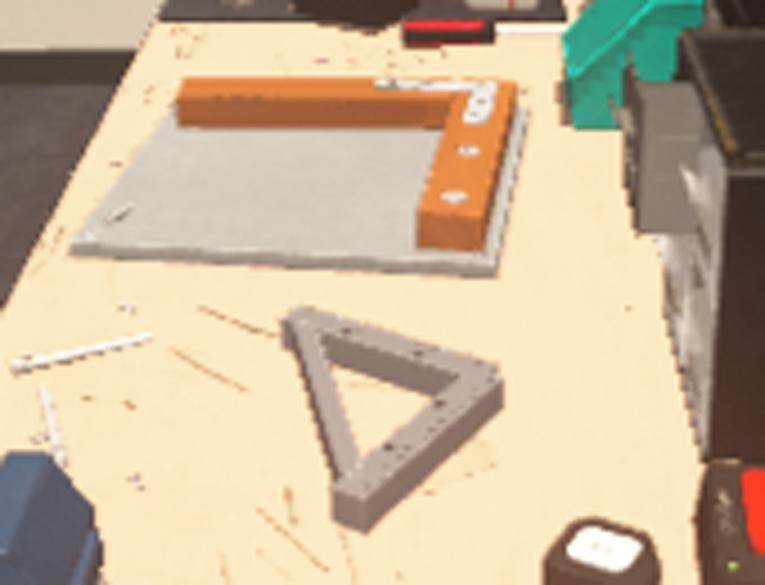

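```bash
cat > vis.py <<'E'
import numpy as np,cv2
from scipy.spatial.transform import Rotation as Ro
from scipy.optimize import minimize
class Cam:
    def __init__(s,p):
        s.K=np.array([[p["fx"],0,p["cx"]],[0,p["fy"],p["cy"]],[0,0,1.]]);s.d=np.array([float(p["k1"]),0,0,0])
        s.eye=np.array(p["eye"]);s.R=Ro.from_quat(p["attitude"]).as_matrix();s.depth=np.array(p["depth"])
        lab=cv2.cvtColor(cv2.GaussianBlur(np.array(p["color"]),(0,0),0.8),cv2.COLOR_RGB2LAB).astype(np.float32)
        s.g=np.sqrt(sum(cv2.Sobel(lab[:,:,i],5,1,0)**2+cv2.Sobel(lab[:,:,i],5,0,1)**2 for i in range(3)))
        s.g=np.minimum(s.g,150)
    def proj(s,P):
        return cv2.projectPoints(np.asarray(P,float).reshape(-1,1,3),cv2.Rodrigues(s.R.T)[0],-s.R.T@s.eye,s.K,s.d)[0][:,0]
    def plane(s,uv,z):
        n=cv2.undistortPoints(np.float64(uv).reshape(-1,1,2),s.K,s.d)[:,0]
        r=np.c_[n,np.ones(len(n))]@s.R.T
        return s.eye+r*((z-s.eye[2])/r[:,2])[:,None]
    def cloud(s):  # world points of the depth image
        v,u=np.nonzero(s.depth>0);n=cv2.undistortPoints(np.float64(np.c_[u,v]).reshape(-1,1,2),s.K,s.d)[:,0]
        return np.c_[u,v],s.eye+(np.c_[n,np.ones(len(n))]*s.depth[v,u][:,None])@s.R.T
    def score(s,P):
        uv=s.proj(P).astype(np.float32)
        return cv2.remap(s.g,uv[:,:1],uv[:,1:],cv2.INTER_LINEAR).mean()
def seg(pts,z,n=60):
    o=[]
    for a,b in zip(pts[:-1],pts[1:]):
        t=np.linspace(0.03,.97,n)[:,None];o.append(np.c_[np.array(a)*(1-t)+np.array(b)*t,np.full(n,z)])
    return np.vstack(o)*1e-3
def rot(a):return np.array([[np.cos(a),-np.sin(a)],[np.sin(a),np.cos(a)]])
def place(M,q):  # q=x,y,yaw[,z]
    return np.c_[M[:,:2]@rot(q[2]).T+q[:2],M[:,2]+(q[3] if len(q)>3 else 0)]
# square: origin brace middle; outer top outline, inner triangle top, far-bottom outline
SQ=np.vstack([seg([(-74,76),(66,76)],22),seg([(76,66),(76,-74)],22),seg([(-74,54),(-56,54)],22,10),
   seg([(-44,54),(54,54),(54,-44)],22),seg([(-44,54),(54,-44)],22)])
SQT=np.vstack([SQ,seg([(-64,54),(54,-64)],22)])
BD=np.vstack([seg([(-235,60),(-235,-225),(55,-225)],12),seg([(0,0),(0,-210),(45,-210)],40),seg([(45,-205),(45,40)],40),seg([(-235,60),(55,60)],12)])
def stud(a):
    M=np.vstack([seg([(-60,-22.5),(-196,-22.5),(-196,22.5),(-60,22.5)],40)])
    R=rot(a);return np.c_[M[:,:2]@R.T+np.array([-.024,.0225]),M[:,2]]
def fit(f,x0,sc):
    best=None
    for sg in (1,.6,.3):
      for k in range(6):
        r=np.random.default_rng(k)
        st=np.array(x0 if best is None else best.x)+sg*np.array(sc)*(r.normal(size=len(sc)) if k else 0)
        m=minimize(f,st,method="Nelder-Mead",options=dict(initial_simplex=np.vstack([st]+[st+np.eye(len(sc))[i]*sc[i] for i in range(len(sc))]),xatol=1e-5,fatol=1e-4,maxiter=400))
        if best is None or m.fun<best.fun:best=m
    return best
E
cat > est.py <<'E'
from vis import *
T,S=[Cam(dict(np.load(f"{n}0.npz"))) for n in("top","side")]
hs,a,b=T.plane([(367,199),(344,237),(402,223)],.022)
print("sq rough",hs,a,b,np.linalg.norm(hs-a),np.linalg.norm(hs-b))
bc=T.plane([(160+192/2.5,160+72/2.5),(160+385/2.5,160+97/2.5)],.04);print("rail ends",bc)
yb=np.arctan2(*(bc[0]-bc[1])[[1,0]])-np.pi/2
c0=bc[0][:2]-rot(yb)@[.045,.045]
ys=np.arctan2(*(hs-a)[[1,0]]);o0=hs[:2]-rot(ys)@[.076,.076]
print("init",c0,np.degrees(yb),o0,np.degrees(ys))
for cams,l in(([T],"top"),([S],"side"),([T,S],"both")):
    for M,q,n in((SQT,[*o0,ys],"square"),(BD,[*c0,yb],"corner")):
        m=fit(lambda v:-sum(c.score(place(M,v)) for c in cams),q,[.006,.006,.03]);print(l,n,np.round(m.x,4),round(m.fun,1))
        if l=="both":
            mz=fit(lambda v:-sum(c.score(place(M,v)) for c in cams),[*m.x,0],[.003,.003,.01,.004]);print("  with z",np.round(mz.x,4),round(mz.fun,1))
            if n=="corner":
                A=np.linspace(-.05,.16,43);print("stud",[ (k,round(A[np.argmax([sum(c.score(place(stud(a),m.x)) for c in cc) for a in A])],4)) for k,cc in(("T",[T]),("S",[S]),("TS",[T,S]))])
            qs=m.x
            im=cv2.imread("pics/top0.png");im=cv2.resize(im[160:300,160:480],None,fx=2.5,fy=2.5) if n=="square" else im2
            im2=im
            for u,v in ((T.proj(place(M,qs))-160+.5)*2.5-.5):cv2.circle(im2,(int(u),int(v)),0,(0,255,0),-1)
            cv2.imwrite("pics/fit0.png",im2)
    uv,P=cams[0].cloud()
    for nm,q,lo,hi in(("sqregion",hs[:2],0,0),("board",c0-[.12,.12],0,0)):
        d=np.linalg.norm(P[:,:2]-q,axis=1)<.08;print(l,nm,"z pct",np.round(np.percentile(P[d,2],[5,25,50,75,95]),4))
E
python3 est.py
```

```text
sq rough [ 0.59105567 -0.18490804  0.022     ] [ 0.46575782 -0.11104096  0.022     ] [ 0.5143411 -0.2980947  0.022    ] 0.1454506674952657 0.13673457863251515
rail ends [[ 0.61308814  0.2371667   0.04      ]
 [ 0.58495452 -0.01272699  0.04      ]]
init [0.56333623 0.1974836 ] -6.423444609120113 [ 0.48698921 -0.21178133] -30.520708390786762
top square [ 0.4936 -0.2    -0.5486] -92.2
top corner [ 0.569   0.1998 -0.1201] -110.0
top sqregion z pct [-0.0067 -0.003  -0.0001  0.0036  0.0231]
top board z pct [0.0052 0.0086 0.0109 0.0133 0.0169]
side square [ 0.498  -0.2055 -0.5476] -131.6
side corner [ 0.569   0.1987 -0.1249] -120.8
side sqregion z pct [-0.0008  0.0002  0.001   0.0103  0.0229]
side board z pct [0.0115 0.0123 0.0129 0.0136 0.0145]
both square [ 0.498  -0.2054 -0.5477] -217.7
  with z [ 4.980e-01 -2.051e-01 -5.475e-01 -3.000e-04] -217.8
both corner [ 0.569   0.1993 -0.1224] -230.4
  with z [ 5.691e-01  1.996e-01 -1.226e-01 -4.000e-04] -230.6
stud [('T', np.float64(0.115)), ('S', np.float64(0.095)), ('TS', np.float64(0.11))]
both sqregion z pct [-0.0067 -0.003  -0.0001  0.0036  0.0231]
both board z pct [0.0052 0.0086 0.0109 0.0133 0.0169]
```

View pics/fit0.png

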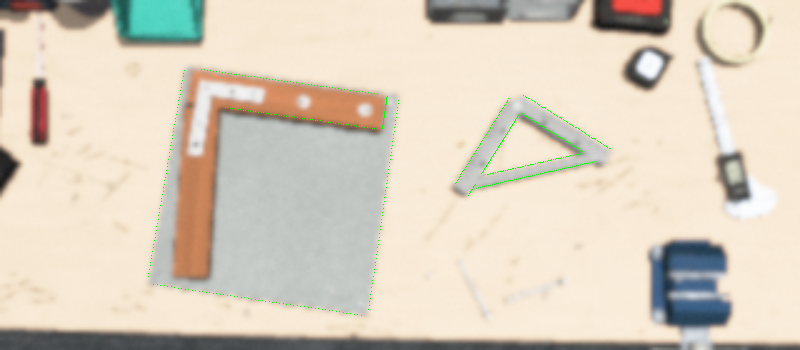

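```bash
cat > h.py <<'E'
from plant import *
import numpy as np
from vis import rot,Ro
def quat(phi):
    c,s=np.cos(phi),np.sin(phi);return Ro.from_matrix(np.array([[-s,c,0],[c,s,0],[0,0,-1]])).as_quat()
C=np.array([.569,.1993]);YC=-.1224
SQ0=np.array([.498,-.2054]);YS=-.5477
def W(x,y):return C+rot(YC)@np.array([x,y])
def rep(l=""):
    s=read_state();p=rot(YC).T@(s["ee_pos"][:2]-C);f=s["wrist_force"];fc=rot(YC).T@f[:2]
    print(l,"t%.2f"%s["t"],"cornerpos",np.round(p*1e3,1),"z %.1f"%(s["ee_pos"][2]*1e3),"Fc",np.round([*fc,f[2]],1),"M",np.round(s["torque"],2),"open %.3f grip %.0f"%(s["opening"],s["grip_force"]));return p,fc,f[2],s
E
python3 - <<'E'
from h import *
best=None
for k in(0,np.pi,-np.pi):
    a=inverse_kinematics([*SQ0,.15],quat(YS+np.pi/4+k));b=inverse_kinematics([*W(-.088,-.104),.1],quat(YC+np.pi/4+k))
    print(k,a,b)
    if a is not None and b is not None:
        m=max(abs(a[5]),abs(b[5]))
        if best is None or m<best[0]:best=(m,k)
k=best[1];open("k","w").write(str(k));Q=quat(YS+np.pi/4+k)
move_to([*SQ0,.15],Q);rep("over")
gripper_to(.55);servo_line([*SQ0,.0215],speed=.12);rep("down")
gripper_to(0,60);rep("grip")
servo_line([*SQ0,.10],speed=.12);rep("lift")
p=read_camera("side");import cv2;cv2.imwrite("pics/g.png",cv2.resize(p["color"][150:310,230:400,::-1],None,fx=3.5,fy=3.5))
E
```

```text
0 [-4.38546923e-01 -1.46211381e-01  1.84355671e+00 -4.44089210e-16
  1.44424732e+00 -6.76245086e-01] [ 1.70921723e-01 -2.47245047e-01  2.01289463e+00 -4.44089210e-16
  1.37594307e+00 -4.92076441e-01]
3.141592653589793 [-4.38546923e-01 -1.46211381e-01  1.84355671e+00 -4.44089210e-16
  1.44424732e+00  2.46534757e+00] [ 1.70921723e-01 -2.47245047e-01  2.01289463e+00 -4.44089210e-16
  1.37594307e+00  2.64951621e+00]
-3.141592653589793 [-4.38546923e-01 -1.46211381e-01  1.84355671e+00 -4.44089210e-16
  1.44424732e+00  2.46534757e+00] [ 1.70921723e-01 -2.47245047e-01  2.01289463e+00 -4.44089210e-16
  1.37594307e+00  2.64951621e+00]
over t3.88 cornerpos [ -20.8 -409.8] z 150.1 Fc [-0.8 -0.1 -0.4] M [-0.12  0.06 -0.04] open 0.999 grip 0
down t5.94 cornerpos [ -20.6 -410.5] z 22.3 Fc [-0.3 -0.7  0.7] M [-0.03  0.06 -0.  ] open 0.551 grip 0
grip t6.62 cornerpos [ -21.  -410.3] z 21.6 Fc [-0.1 -0.1  0.6] M [-0.1   0.05 -0.02] open 0.149 grip 60
lift t7.43 cornerpos [ -21.5 -410.2] z 99.1 Fc [ 0.4  0.2 -2.9] M [-0.1   0.15  0.03] open 0.149 grip 60
```

View pics/g.png

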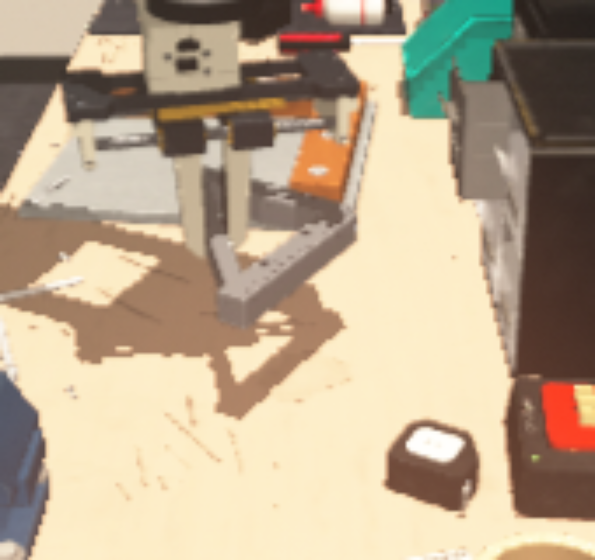

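The square is held by the brace at about crop pixel (215,235), hanging level and clear of the bench. I'll carry it over the board and lower it until it touches.

```bash
cat >> h.py <<'E'
Q=quat(YC+np.pi/4+float(open("k").read()))
E
python3 - <<'E'
from h import *
t=W(-.088,-.106)
move_to([*t,.10],Q);rep("over");servo_line([*t,.040],speed=.10);f0=rep("low")[2]
z=.040
while z>.028:
    z-=.0015;servo_line([*t,z],speed=.03);f=rep("%.4f"%z)[2]
    if f-f0>5:break
p=read_camera("top");import cv2;cv2.imwrite("pics/l.png",cv2.resize(p["color"][180:290,215:325,::-1],None,fx=5,fy=5,interpolation=cv2.INTER_CUBIC))
E
```

```text
over t8.68 cornerpos [ -87.7 -106.6] z 99.9 Fc [ 0.1 -0.8 -3.8] M [-0.08  0.06  0.01] open 0.147 grip 60
low t9.43 cornerpos [ -87.7 -106. ] z 40.5 Fc [ 0.4 -0.5 -3.1] M [-0.11  0.06 -0.04] open 0.148 grip 60
0.0385 t9.68 cornerpos [ -87.8 -105.9] z 38.9 Fc [ 0.6 -0.3 -3.7] M [-0.13  0.09  0.04] open 0.149 grip 60
0.0370 t9.93 cornerpos [ -88. -106.] z 37.0 Fc [-0.  -0.8 -3. ] M [-0.12  0.16 -0.01] open 0.143 grip 60
0.0355 t10.18 cornerpos [ -88.1 -106. ] z 35.4 Fc [-0.7 -0.4 -3.6] M [-0.09  0.09 -0.07] open 0.145 grip 60
0.0340 t10.43 cornerpos [ -88. -106.] z 33.9 Fc [-0.1  0.4 -3.6] M [-0.11  0.08  0.01] open 0.143 grip 60
0.0325 t10.68 cornerpos [ -87.9 -106. ] z 33.5 Fc [-7.9 -3.2 11.4] M [-0.32  1.42  0.01] open 0.146 grip 60
```

View pics/l.png

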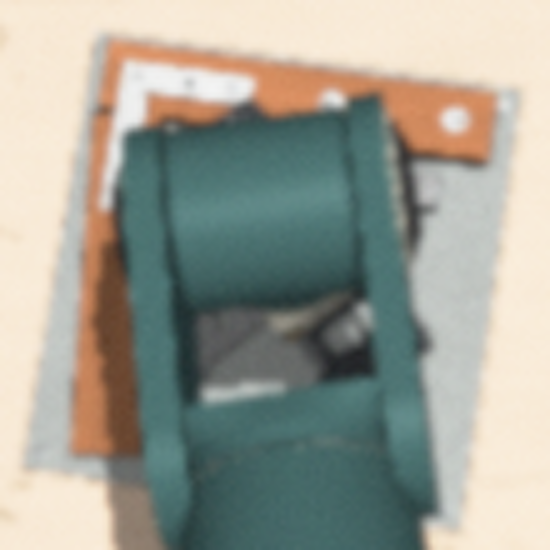

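The arm hides the square from above, but contact came at z = 33.5 mm, as expected (12 + 21.5 mm), clear of the rail and stud. Next I ease the down-press and push towards the rail.

Run:
```python
from h import *
z=.0336
x,y=-.088,-.106
servo_line([*W(x,y),z],speed=.03);b=rep("eased")[1]
while x<-.066:
    x+=.002 if x<-.0805 else .001
    servo_line([*W(x,y),z],speed=.03);f=rep("x %.1f"%(x*1e3))[1]
    if f[0]<-16:break
open("xy","w").write(f"{x} {y} {z}")
p=read_camera("side");import cv2;cv2.imwrite("pics/r.png",cv2.resize(p["color"][155:235,225:345,::-1],None,fx=5,fy=5,interpolation=cv2.INTER_CUBIC))
```

```text
eased t10.97 cornerpos [ -88. -106.] z 33.6 Fc [ 0.3  0.1 -2.8] M [-0.03  0.02  0.05] open 0.144 grip 60
x -86.0 t11.22 cornerpos [ -85.8 -106. ] z 33.6 Fc [ 1.1  0.4 -2.8] M [ 0.08 -0.08  0.  ] open 0.146 grip 60
x -84.0 t11.47 cornerpos [ -83.9 -106. ] z 33.5 Fc [-0.3  0.9 -2.6] M [ 0.01 -0.06 -0.05] open 0.145 grip 60
x -82.0 t11.72 cornerpos [ -81.9 -106. ] z 33.5 Fc [-0.1  0.9 -3.6] M [ 0.04 -0.1  -0.01] open 0.146 grip 60
x -80.0 t11.97 cornerpos [ -79.9 -106. ] z 33.6 Fc [ 1.   0.3 -3.2] M [ 0.02 -0.08 -0.08] open 0.150 grip 60
x -79.0 t12.22 cornerpos [ -78.9 -106. ] z 33.6 Fc [-0.7 -0.3 -3.4] M [-0.02 -0.03  0.05] open 0.143 grip 60
x -78.0 t12.47 cornerpos [ -78. -106.] z 33.6 Fc [ 0.6 -0.  -3.2] M [0.02 0.03 0.05] open 0.144 grip 60
x -77.0 t12.72 cornerpos [ -76.9 -106. ] z 33.6 Fc [-0.1  1.1 -3.6] M [-0.04 -0.03  0.01] open 0.144 grip 60
x -76.0 t12.97 cornerpos [ -76. -106.] z 33.6 Fc [-1.3 -0.3 -2.4] M [-0.09  0.25  0.06] open 0.147 grip 60
x -75.0 t13.22 cornerpos [ -75.9 -106.1] z 33.5 Fc [-12.5  -3.4   5. ] M [-0.09  1.92  0.05] open 0.146 grip 60
x -74.0 t13.47 cornerpos [ -75.8 -106.1] z 33.5 Fc [-22.2  -2.8  13.8] M [-0.03  3.73  0.04] open 0.147 grip 60
```

View pics/r.png

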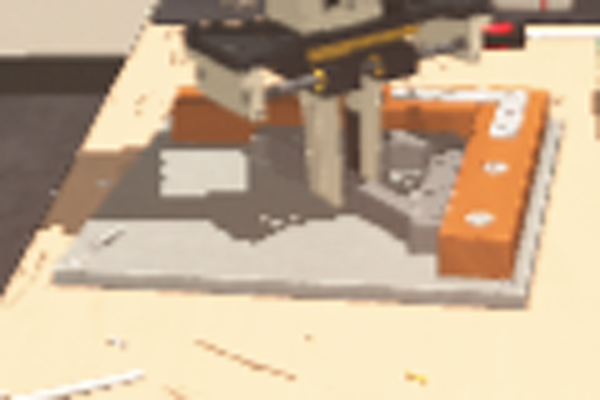

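Rail contact came at x = -76.0 mm, where it should be, with almost no Mz, so the leg sits flush against the rail. Now I slide along the rail into the stud.

Run:
```python
from h import *
x,y,z=-.0745,-.106,.0338
F=[]
while y<-.0775:
    y+=.003 if y<-.0951 else .0015
    servo_line([*W(x,y),z],speed=.03);p,f,fz,s=rep("y %.1f"%(y*1e3));F.append(f[1])
    if f[1]<-28 or f[0]>-4:break
open("xy","w").write(f"{x} {y} {z}")
```

```text
y -103.0 t13.78 cornerpos [ -76.1 -104.1] z 33.5 Fc [-19.8 -13.4  11.6] M [-1.77  3.25 -0.03] open 0.146 grip 60
y -100.0 t14.03 cornerpos [ -76.3 -102.2] z 33.5 Fc [-22.1 -24.   14.9] M [-3.56  4.04 -0.07] open 0.146 grip 60
y -97.0 t14.28 cornerpos [-76.4 -99.6] z 33.5 Fc [-23.4 -28.1  17.2] M [-4.27  4.46 -0.15] open 0.143 grip 60
```

Run:
```python
from h import *
x,y,z=-.0752,-.097,.0347
while y<-.074:
    servo_line([*W(x,y),z],speed=.03);p,f,fz,s=rep("x %.1f y %.1f"%(x*1e3,y*1e3))
    if f[1]<-27 or f[0]>-4:break
    if fz>8: z+=.0002
    if f[0]<-15:x-=.0002
    if f[0]>-9:x+=.0003
    y+=.0015
open("xy","w").write(f"{x} {y} {z}")
```

```text
x -75.2 y -97.0 t14.53 cornerpos [-76.  -97.5] z 34.2 Fc [-5.7 -4.8 -3.5] M [-0.58  1.14  0.08] open 0.149 grip 60
x -74.9 y -95.5 t14.78 cornerpos [-75.9 -96. ] z 34.0 Fc [-6.1 -5.  -3. ] M [-0.75  1.43  0.07] open 0.146 grip 60
x -74.6 y -94.0 t15.03 cornerpos [-76.1 -94.9] z 33.8 Fc [-10.6  -8.7  -0.8] M [-1.28  2.06  0.01] open 0.144 grip 60
x -74.6 y -92.5 t15.28 cornerpos [-76.2 -93.7] z 33.7 Fc [-12.8 -11.8   0.4] M [-1.62  2.34 -0.05] open 0.143 grip 60
x -74.6 y -91.0 t15.53 cornerpos [-76.3 -92.2] z 33.7 Fc [-13.  -11.6   1.3] M [-1.65  2.35 -0.05] open 0.149 grip 60
x -74.6 y -89.5 t15.78 cornerpos [-76.3 -90.7] z 33.7 Fc [-13.  -11.4   0.9] M [-1.7   2.39 -0.01] open 0.147 grip 60
x -74.6 y -88.0 t16.02 cornerpos [-76.3 -89.2] z 33.6 Fc [-12.8 -12.4   0.4] M [-1.72  2.38 -0.1 ] open 0.145 grip 60
x -74.6 y -86.5 t16.27 cornerpos [-75.9 -87.6] z 33.8 Fc [-9.8 -9.7 -1. ] M [-1.66  1.88  0.16] open 0.145 grip 60
x -74.6 y -85.0 t16.52 cornerpos [-75.9 -86.1] z 33.8 Fc [-9.4 -9.4 -2.2] M [-1.47  1.83  0.15] open 0.149 grip 60
x -74.6 y -83.5 t16.77 cornerpos [-75.9 -84.5] z 33.7 Fc [-9.6 -8.7 -1.3] M [-1.49  1.79  0.17] open 0.145 grip 60
x -74.6 y -82.0 t17.02 cornerpos [-75.9 -83. ] z 33.7 Fc [-9.8 -9.  -2.6] M [-1.44  1.78  0.11] open 0.144 grip 60
x -74.6 y -80.5 t17.27 cornerpos [-75.9 -81.6] z 33.8 Fc [-11.3  -9.4  -2.4] M [-1.44  1.83  0.12] open 0.142 grip 60
x -74.6 y -79.0 t17.52 cornerpos [-75.9 -80.1] z 33.7 Fc [-9.6 -9.6 -1.5] M [-1.45  1.79  0.15] open 0.143 grip 60
x -74.6 y -77.5 t17.77 cornerpos [-75.9 -78.5] z 33.8 Fc [-9.6 -9.1 -2. ] M [-1.45  1.83  0.16] open 0.143 grip 60
x -74.6 y -76.0 t18.02 cornerpos [-75.9 -77. ] z 33.7 Fc [-9.6 -9.  -1.6] M [-1.38  1.82  0.15] open 0.148 grip 60
x -74.6 y -74.5 t18.27 cornerpos [-75.9 -75.6] z 33.7 Fc [-10.2 -10.3  -1.5] M [-1.45  1.8   0.13] open 0.142 grip 60
```

Run:
```python
from h import *
x,y,z=-.0746,-.0745,.0347
while y<-.068:
    y+=.0005
    servo_line([*W(x,y),z],speed=.02);p,f,fz,s=rep("y %.1f"%(y*1e3))
    if f[1]<-19 or f[0]>-4:break
open("xy","w").write(f"{x} {y} {z}")
from vis import *
for n in("side",):
    q=read_camera(n);c=Cam(q);im=np.ascontiguousarray(q["color"][155:235,225:345,::-1]);cv2.imwrite("pics/p.png",cv2.resize(im,None,fx=5,fy=5,interpolation=cv2.INTER_CUBIC))
    A=np.linspace(-.06,.12,37);sc=[c.score(place(stud(a),[*C,YC])) for a in A];print(A[np.argmax(sc)].round(3),np.round(sc,0)[::3])
```

```text
y -74.0 t18.52 cornerpos [-75.9 -75.5] z 33.7 Fc [-10.4 -14.2  -0.3] M [-2.27  1.92  0.18] open 0.141 grip 60
y -73.5 t18.77 cornerpos [-76.  -75.5] z 33.7 Fc [-10.3 -18.9   1.2] M [-2.93  2.11  0.1 ] open 0.145 grip 60
y -73.0 t19.02 cornerpos [-76.  -75.4] z 33.6 Fc [-10.7 -22.8   1.3] M [-3.66  2.28  0.12] open 0.143 grip 60
0.04 [115. 114. 113. 113. 113. 114. 115. 115. 115. 115. 114. 113. 113.]
```

View pics/p.png

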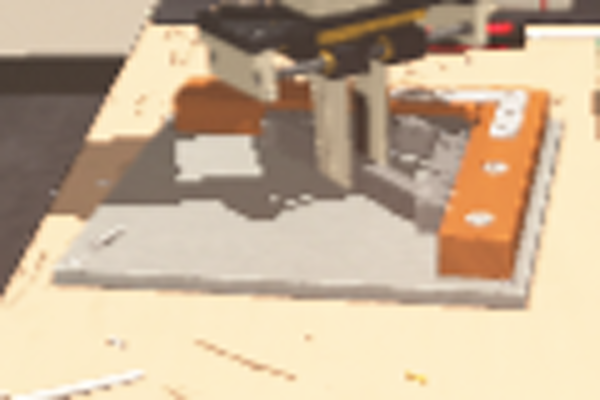

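It went solid at y = -75.5 mm. Both legs touch, and the leg travelled about 12.5 mm after meeting the stud, which matches the initial lean of about 0.1 rad. I'll firm up the press, rail direction first.

Run:
```python
from h import *
x,y,z=-.0746,-.0730,.0347
for x,y,z in((-.0738,-.073,.0346),(-.0730,-.073,.0345),(-.0730,-.0725,.0345)):
    servo_line([*W(x,y),z],speed=.02);rep(f"{x} {y} {z}")
wait(1);rep("hold")
from vis import *
q=read_camera("top");c=Cam(q)
# stud outer/inner edges and rail in the top view
A=np.linspace(-.06,.12,73);M=lambda a:place(stud(a)[60:],[*C,YC])  # end edge and outer edge
sc=np.array([c.score(M(a)) for a in A]);print("stud angle, outer edge",A[np.argmax(sc)].round(4),sc.max().round(),np.round(sc[::6]))
im=cv2.resize(q["color"][180:290,215:325,::-1],None,fx=5,fy=5,interpolation=cv2.INTER_CUBIC)
for u,v in (c.proj(np.vstack([M(0),place(BD,[*C,YC])]))-[215,180]+.5)*5:cv2.circle(im,(int(u),int(v)),0,(0,0,255),-1)
cv2.imwrite("pics/f.png",im)
```

```text
-0.0738 -0.073 0.0346 t19.32 cornerpos [-75.9 -75.4] z 33.5 Fc [-19.7 -24.1   8.1] M [-3.58  3.64  0.11] open 0.148 grip 60
-0.073 -0.073 0.0345 t19.57 cornerpos [-75.9 -75.4] z 33.5 Fc [-29.  -26.   15.4] M [-3.58  5.16  0.1 ] open 0.146 grip 60
-0.073 -0.0725 0.0345 t19.82 cornerpos [-75.9 -75.4] z 33.5 Fc [-28.8 -29.8  15.4] M [-4.39  5.3   0.14] open 0.146 grip 60
hold t20.82 cornerpos [-75.9 -75.4] z 33.5 Fc [-29.7 -30.2  16.3] M [-4.31  5.29  0.1 ] open 0.147 grip 60
stud angle, outer edge -0.055 119.0 [119. 118. 115. 113. 110. 103.  93.  87.  87.  84.  80.  74.  65.]
```

View pics/f.png

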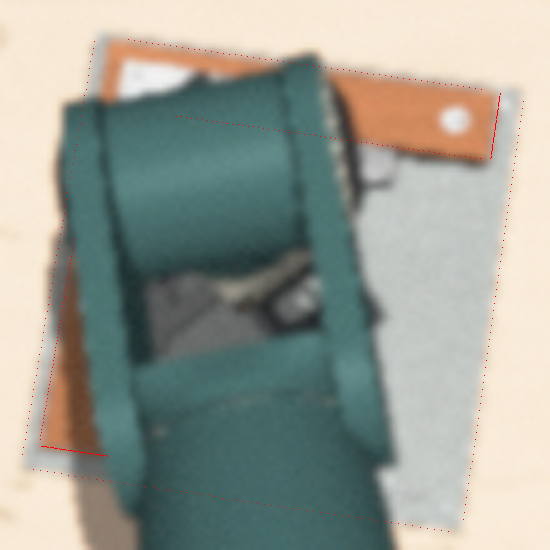

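Run:
```python
from h import *
from vis import *
q=read_camera("top");c=Cam(q);q2=read_camera("side");c2=Cam(q2)
for n,cam,pic,xs in(("top",c,q,(-165,-192)),("side",c2,q2,(-165,-192))):
    col=pic["color"].astype(np.float32);red=col[:,:,0]-col[:,:,2]
    for yl,nm in((22.5,"outer"),(-22.5,"inner")):
        base=seg([(xs[0],yl),(xs[1],yl)],40,30);off=np.arange(-12,12.1,1.5)/1e3;pr=[]
        for o in off:
            P=base+[-.024,.0225+o,0];uv=cam.proj(place(P,[*C,YC])).astype(np.float32)
            pr.append(float(cv2.remap(red,uv[:,:1],uv[:,1:],1).mean()))
        print(n,nm,[(round(o*1e3,1),round(v)) for o,v in zip(off,pr)])
s=rep()[3];R=Ro.from_quat(s["eef_rot"]).as_matrix();print("tool yaw rel. corner",np.arctan2(R[1,1],R[0,1])-np.pi/4-YC,"tilt",R[:,2])
```

```text
top outer [(np.float64(-12.0), 97), (np.float64(-10.5), 102), (np.float64(-9.0), 105), (np.float64(-7.5), 105), (np.float64(-6.0), 101), (np.float64(-4.5), 93), (np.float64(-3.0), 80), (np.float64(-1.5), 62), (np.float64(0.0), 43), (np.float64(1.5), 26), (np.float64(3.0), 16), (np.float64(4.5), 12), (np.float64(6.0), 14), (np.float64(7.5), 20), (np.float64(9.0), 28), (np.float64(10.5), 32), (np.float64(12.0), 35)]
top inner [(np.float64(-12.0), -36), (np.float64(-10.5), -37), (np.float64(-9.0), -38), (np.float64(-7.5), -39), (np.float64(-6.0), -39), (np.float64(-4.5), -39), (np.float64(-3.0), -39), (np.float64(-1.5), -38), (np.float64(0.0), -38), (np.float64(1.5), -37), (np.float64(3.0), -36), (np.float64(4.5), -33), (np.float64(6.0), -28), (np.float64(7.5), -20), (np.float64(9.0), -11), (np.float64(10.5), 0), (np.float64(12.0), 12)]
side outer [(np.float64(-12.0), 110), (np.float64(-10.5), 107), (np.float64(-9.0), 104), (np.float64(-7.5), 101), (np.float64(-6.0), 98), (np.float64(-4.5), 95), (np.float64(-3.0), 93), (np.float64(-1.5), 90), (np.float64(0.0), 85), (np.float64(1.5), 78), (np.float64(3.0), 72), (np.float64(4.5), 67), (np.float64(6.0), 61), (np.float64(7.5), 56), (np.float64(9.0), 51), (np.float64(10.5), 50), (np.float64(12.0), 50)]
side inner [(np.float64(-12.0), 90), (np.float64(-10.5), 89), (np.float64(-9.0), 88), (np.float64(-7.5), 88), (np.float64(-6.0), 87), (np.float64(-4.5), 86), (np.float64(-3.0), 85), (np.float64(-1.5), 84), (np.float64(0.0), 83), (np.float64(1.5), 82), (np.float64(3.0), 81), (np.float64(4.5), 80), (np.float64(6.0), 78), (np.float64(7.5), 77), (np.float64(9.0), 76), (np.float64(10.5), 75), (np.float64(12.0), 75)]
 t20.98 cornerpos [-75.9 -75.4] z 33.5 Fc [-29.1 -30.3  15.9] M [-4.34  5.35  0.13] open 0.144 grip 60
tool yaw rel. corner 1.4251574281073931e-05 tilt [-0.0089439  -0.00596219 -0.99994223]
```

Run:
```python
from h import *
rep();print(sign_off())
```

```text
t20.98 cornerpos [-75.9 -75.4] z 33.5 Fc [-29.1 -30.3  15.9] M [-4.34  5.35  0.13] open 0.144 grip 60
the job is handed in; nothing more can be done
None
```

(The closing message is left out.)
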